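# Set the turret depth stop to its tallest post

### The arm

A 6-joint arm with a two-finger parallel gripper is mounted at the origin on the work surface. World frame = base frame: x ahead of the robot, y to its left, z up, the work surface at z = 0. Lengths are in m, angles in rad, forces in N, time in s.
With the tool pointing down it reaches from about 0.25 to 0.725 m from the base axis. Payload 4 kg.
Tool frame: the origin (TCP) lies midway between the tips of the shut fingers; the grasp point (between the pads) lies 19 mm behind it; z points along the fingers, y is the line along which they close (so a half turn about z gives the same grasp; the last joint's range is limited). The gripper opens to 85 mm and grips with 20 to 120 N. Pads are 22 mm wide; open, the fingers measure 114 mm over their backs; the gripper's body (76 mm by 85 mm) begins 54 mm behind the grasp point. The pads swing forward as they close: fully open they stand 13 mm farther back than shut.
Start: joints at [1.262, 0.241, 0.005, 1.335, 0, 1.571], TCP at [0.152, 0.476, 0.231] pointing down, gripper open.
Joint ranges: [-2.72, 2.72], [-1.05, 1.87], [-1.09, 1.28], [-1.99, 2.15], [-1.42, 1.44], [-3.14, 3.14]. Speed limits (rad/s): [2.79, 2.79, 3.14, 3.14, 3.14, 3.14].

### API

Orientations are given as a unit quaternion [x, y, z, w].
In Python, from workcell import bot gives the robot as it stands.
- The arm moves only by the tool move_arm, never from a script. Its argument "motion" is a list of rows, each an object of numbers: "x", "y", "z": the shift along the tool's x, y, z in cm; "yaw": the turn about the tool's z in degrees. A call has 1 to 20 rows; each row is the pose to reach, as a shift and turn from the pose commanded when the call began, along the tool's axes at that moment; what a row does not reach only later rows make up. A row lasts 1/8 s, in which the tool goes at most 62.5 mm and 10.7 degrees, less where a joint would pass 70% of its speed; a pose out of reach is approached as far as the arm can. A call with a gripper value outside its range is refused whole. "gripper" is the opening, from -1 (shut) to 1 (fully open), set as the call begins (left out, the last holds). The fingers move at their own pace and stop on an object; the grip force is fixed at half the most. Time passes only in rows, so rows that repeat a pose let the fingers close. It gives the time, the measured TCP pose, the force, the opening and the grip force at its end, in the units of the state.
- bot.get_obs(): the state, without advancing time (a new reading comes with each control period).
- bot.camera(name): name is "side" or "top" or "wrist"; returns the picture (480x640x3 uint8, blue, green, red); there is no depth.
- bot.camera_model(name): a dict with "K" (3x3 intrinsics, pixels), "dist" ([k1, k2, p1, p2, k3] as OpenCV has them; the pictures are not rectified), "world_from_camera" (4x4, takes a point from camera to world coordinates). Camera axes: x right, y down, z forward; pixel columns grow to the right and rows downward; lengths in m; the calibration is good to about 2 mm. A picture is of the moment at which its call begins: read the wrist's pose just before it. camera_model takes no time and is no camera call; for the wrist camera it gives the pose at the moment of the call.
- bot.job_done(): hands the job in; it is judged then, once.
Trained networks look in the newest picture that a camera, given by its name, has taken for a name from the list of things; names that differ only in an ending like _2 or _b are one class to them, and where a whole thing is asked for, a point or a joint stands for the part that bears it (a point fixed in the world has none). Each returns a list of dicts, best first, with "score" (0 to 1); they miss things now and then, are a little off and sometimes report something else, mostly with a low value. They report only what shows in the picture. A call takes as long as a camera call.
- bot.cut_out(camera, name): "mask" (480x640 bool, what is visible of it) and "centre" ([row, column] in pixels, amid what is visible of it).
The state is a dict: "clock": time; "joint_pos": joint angles; "joint_vel": joint speeds; "tau": joint torques, N m; "eef_pos": TCP position; "tool_rot": TCP orientation; "ft_force": force on the tool from outside, world axes, zero at the start; "ft_torque": the same for the moment, N m; "grip_width": finger opening in m; "grasp_force": force on a finger pad.
Only numpy, scipy, OpenCV 4.12 (cv2) and the standard library are available. Lean on these libraries where they do the work, as an engineer would, in place of code of your own. Each camera call takes 0.05 s, during which the arm holds its last target. There are 200 camera calls.

### The job

Set the depth stop: with the outside of the fingertips, push the turret's protruding tabs gently to step it round, either way, until its tallest post (the one with five dots) stands directly under the stop rod. Then push the lock lever beside it outward, away from the turret, fully home against its stop, and leave the turret where you set it. Grasp nothing, do not touch the posts themselves, and leave the loose things lying about undisturbed.

Things in the scene. Friction and masses are not known exactly. Their poses are not given: they have to be found in the camera images.
- unit: the depth-stop unit, bolted to the table in a place and yaw that vary; it carries turret, stop rod and lock lever. Green base plate 15 mm thick, -130 to +150 mm in its x, -240 to +130 mm in its y. Origin on the table surface on the turret's vertical axis; x points away from the robot at yaw 0, y left, z up. The half of the turret towards the robot is open above
- column_top (a point): top of the unit's fixed column, 130 mm above the table, at x 85, y 105 mm of the unit. The column is 24 mm across on a foot 44 mm across; from it an arm 24 mm wide, 108 to 130 mm above the table, overhangs to the stop rod
- turret (a joint): angle of the turret about the unit's vertical axis, rad, growing anticlockwise seen from above; 0 or any whole turn = tallest post exactly under the stop rod. No end stops and no clicks: plain friction (0.22 N m, about 2.5 N at a tab) holds it where it is left. It is a dark steel disc of 65 mm radius, 22 to 42 mm above the table, with five radial tabs and five posts
- turret_axis (a point): point on the turret's axis, at the disc's top, 42 mm above the table
- tab (a point): point on the tab outside the tallest post, mid thickness, 90 mm from the axis, 50 mm above the table. Tabs are flat radial fins 8 mm thick, from the rim out to 100 mm radius and from 26 to 58 mm above the table; the other four, each outside its post, lie 72, 144, 216 and 288 degrees round at the same radius
- posts: the five upright steel stop posts on the disc, 14 mm across, 43 to 45 mm from the axis, turning with it; tops 80 (tallest), 72, 66, 60 and 54 mm above the table going anticlockwise from above, marked with 5, 4, 3, 2 and 1 white dots along the rim, just anticlockwise of its tab. Origin on the axis at the table surface. Not to be touched
- tall_post (a point): centre of the top of the tallest post, 45 mm from the axis, 80 mm above the table
- rod_tip (a point): centre of the lower end of the fixed vertical stop rod, 12 mm across, 90 mm above the table, 45 mm from the turret's axis on the unit's +x side, the side away from the robot; the rod's knob reaches up to 156 mm
- lock (a joint): angle of the lock lever, rad: 0 = free (points along the unit's -x, towards the robot); grows to 1.2 = hard stop, fully home, as the knob end is pushed outward, away from the turret (anticlockwise from above, towards the unit's -y). Starts between 0 and 0.25. Friction 0.1 N m (1.5 N at the knob) holds it where it is left
- lever_pivot (a point): point on the lock lever's vertical axis, 37 mm above the table, at x 20, y -175 mm of the unit
- lever_knob (a point): centre of the top of the lever's upright black knob, 70 mm from the pivot; the knob is a cylinder 18 mm across standing from 37 to 77 mm above the table, on a flat bar 12 mm wide, 32 to 42 mm above the table
- setup_block: loose steel setup block, 25 x 50 x 60 mm high, standing on the unit's base plate behind and right of the turret; origin at the centre of its underside
- screwdriver: loose black-handled screwdriver lying between the robot and the unit; origin under its middle
- tape: loose yellow tape measure, 68 x 36 x 62 mm high, left of the unit; origin at the centre of its underside
- glue: loose white glue bottle, 60 mm across, 170 mm high, beyond and left of the unit; origin at the centre of its underside
- screw_jar: loose closed glass screw jar, 60 mm across, 75 mm high, left of the unit and nearer the robot; origin at the centre of its underside
- offcut: loose wood offcut, 70 x 160 x 30 mm high, beyond the unit; origin at the centre of its underside
- hammer: loose hammer lying right of the unit; origin under its middle

How it is judged:
On the way, in this order (a step that is already met when the one before it is completed fails the run):
1. the tallest post stands under the stop rod, turret at rest (horizontal distance between tall_post and rod_tip below 0.006 m and velocity of joint turret between -0.05 and 0.05 rad/s), for 0.3 s.
2. the lock lever is fully home with the post still under the rod (horizontal distance between tall_post and rod_tip below 0.006 m and value of joint lock above 1.08 rad), for 0.2 s.
At the end, for the whole second after the job is handed in: the tallest post's centre is within 6 mm (sideways) of the stop rod's centre line, the turret is at rest, and the lock lever is home (angle over 1.08 of 1.2 rad) (all of step 2 and velocity of joint turret between -0.05 and 0.05 rad/s); the robot touches nothing.
It fails at once if a loose thing is moved (over 15 mm) or lifted (distance of any of setup_block, screwdriver, tape, glue, screw_jar, offcut, hammer from where it was at the start of the episode above 0.015 m).
It fails at once if a stop post is touched (contact force between any of the fingers, the arm and posts above 1 N).
It fails at once if the unit, its tabs or its lever are squeezed, gripped or struck hard (over 25 N) (contact force between any of the fingers, the arm and unit above 25 N).
It also fails if it takes over 67 s, if anything falls off the work surface, if the arm or the gripper's body presses on something with over 40 N, if the wrist force passes 120 N, or if a joint passes its speed limit or range.

## Working session

There is one attempt and no reset: what is moved stays moved. The work goes in short steps, Python scripts to look and compute and a tool call to move; the robot and the scene stay as the last step left them, time stands still between calls to the robot, and variables do not carry over. Pictures are saved under pics/ and viewed, at most 10 in all, crops included, and the job is handed in when it is done.

Besides the shell and the picture viewer there is one more tool, called after "Request:" in YAML: its name, and indented under it one key for each argument. move_arm: Moves the arm, as the interface text tells. Its arguments: {"type":"object","properties":{"motion":{"type":"array"},"gripper":{"type":"number"}},"required":["motion"]}

```bash
mkdir -p pics; ls; python3 - <<'E'
from workcell import bot
import cv2,numpy as np
o=bot.get_obs();print(o)
for n in("top","side"):
    im=bot.camera(n);cv2.imwrite(f"pics/{n}0.png",im);m=bot.camera_model(n);print(n,m)
E
```

```text
pics
{'clock': 0.0, 'joint_pos': array([1.26198194e+00, 2.41405028e-01, 3.71925844e-03, 1.33517292e+00,
       1.19588381e-05, 1.57080166e+00]), 'joint_vel': array([-0.00148108, -0.00101345,  0.00033613, -0.00110402,  0.00048283,
        0.00079907]), 'tau': array([ 3.40647093e-04, -3.72321832e+01,  2.52404201e+01,  1.70712703e-02,
        5.57051783e-05,  1.54519256e-06]), 'eef_pos': array([0.15177161, 0.47575408, 0.23041501]), 'tool_rot': array([ 1.53796933e-01,  9.88101938e-01, -1.01799621e-03, -1.64495783e-04]), 'ft_force': array([0.25879016, 0.76787688, 0.03161943]), 'ft_torque': array([ 0.05963783, -0.02267585,  0.01185707]), 'grasp_force': 0.0, 'grip_width': 0.08545788398491237}
top {'K': array([[502.27390896,   0.        , 320.84362248],
       [  0.        , 502.27390896, 237.91746401],
       [  0.        ,   0.        ,   1.        ]]), 'dist': array([-0.02874661,  0.        ,  0.        ,  0.        ,  0.        ]), 'world_from_camera': array([[ 9.15628922e-05, -9.80359928e-01,  1.97216640e-01,
         3.96884687e-01],
       [-9.99705101e-01,  4.69943368e-03,  2.38249285e-02,
         2.30906828e-02],
       [-2.42838117e-02, -1.97160663e-01, -9.80070390e-01,
         9.84423129e-01],
       [ 0.00000000e+00,  0.00000000e+00,  0.00000000e+00,
         1.00000000e+00]])}
side {'K': array([[560.11839026,   0.        , 313.66120952],
       [  0.        , 560.11839026, 238.71776947],
       [  0.        ,   0.        ,   1.        ]]), 'dist': array([0.01712572, 0.        , 0.        , 0.        , 0.        ]), 'world_from_camera': array([[ 0.93688798, -0.18868092,  0.29434745,  0.21324611],
       [-0.34962817, -0.50806872,  0.78716346, -0.98096576],
       [ 0.001026  , -0.84039615, -0.54197164,  0.80588584],
       [ 0.        ,  0.        ,  0.        ,  1.        ]])}
```

View pics/top0.png

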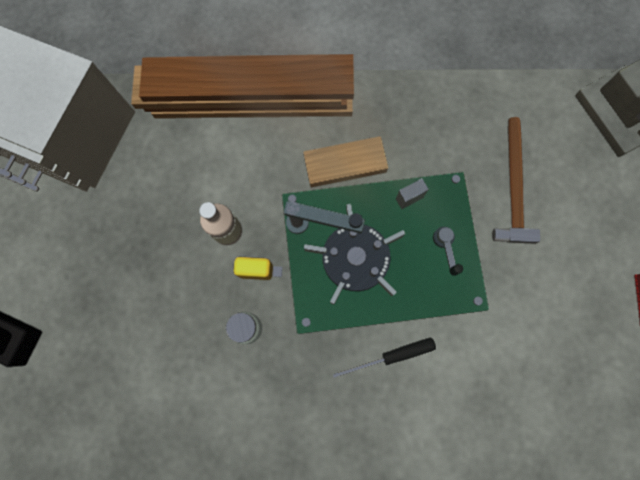

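View pics/side0.png

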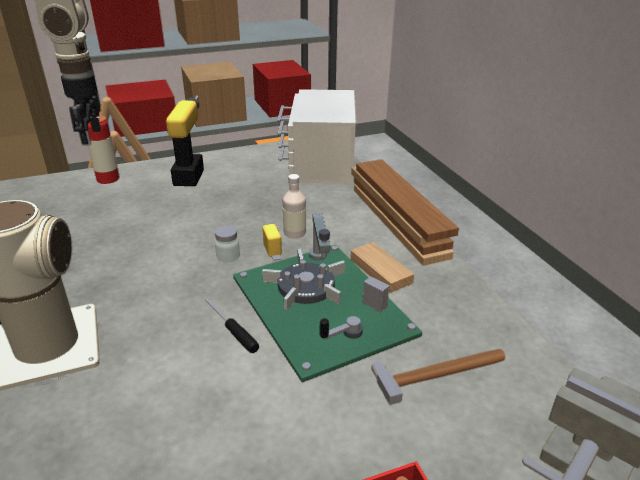

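```bash
cat > h.py <<'E'
from workcell import bot
import cv2,numpy as np
def ray(m,uv,z):
    p=cv2.undistortPoints(np.array(uv,float).reshape(-1,1,2),m["K"],m["dist"])[:,0]
    T=m["world_from_camera"];d=np.c_[p,np.ones(len(p))]@T[:3,:3].T
    return T[:3,3]+d*((z-T[2,3])/d[:,2])[:,None]
def proj(m,P):
    T=np.linalg.inv(m["world_from_camera"])
    return cv2.projectPoints(np.array(P,float).reshape(-1,1,3),cv2.Rodrigues(T[:3,:3])[0],T[:3,3],m["K"],m["dist"])[0][:,0]
E
python3 - <<'E'
from h import *
im=cv2.imread("pics/top0.png");m=bot.camera_model("top")
hs=cv2.cvtColor(im,cv2.COLOR_BGR2HSV)
g=cv2.inRange(hs,(60,90,20),(90,255,255));n,l,s,c=cv2.connectedComponentsWithStats(g)
i=1+s[1:,4].argmax();pts=np.argwhere(l==i)[:,::-1]
W=ray(m,pts,.015)[:,:2].astype(np.float32)
r=cv2.minAreaRect(W);print(r);b=cv2.boxPoints(r);print(b)
for nm in("turret_axis","lever_knob","lever_pivot","tall_post","tab","rod_tip","column_top","setup_block","screwdriver"):
    d=bot.camera("top") if nm=="turret_axis" else None
    R=bot.cut_out("top",nm);print(nm,[(x["score"],x["centre"]) for x in R[:2]])
cv2.imwrite("pics/c.png",cv2.resize(im[170:340,270:500],None,fx=3.4,fy=3.4,interpolation=cv2.INTER_CUBIC))
E
```

```text
((0.5667058825492859, -0.07370086014270782), (0.2762421667575836, 0.36585599184036255), 6.866501331329346)
[[ 0.4077053   0.09140182]
 [ 0.4514457  -0.27183005]
 [ 0.72570646 -0.23880354]
 [ 0.68196607  0.12442833]]
turret_axis [(0.61, [256.0, 380.1]), (0.56, [257.3, 352.4])]
lever_knob [(0.68, [247.2, 452.3]), (0.37, [253.7, 379.1])]
lever_pivot [(0.75, [251.6, 378.5])]
tall_post [(0.95, [257.1, 353.4])]
tab [(0.89, [257.0, 353.9]), (0.24, [251.1, 450.5])]
rod_tip [(0.79, [252.1, 379.1])]
column_top [(0.76, [256.2, 380.5])]
setup_block [(0.84, [192.1, 411.3])]
screwdriver [(0.4, [324.6, 243.3])]
```

View pics/c.png

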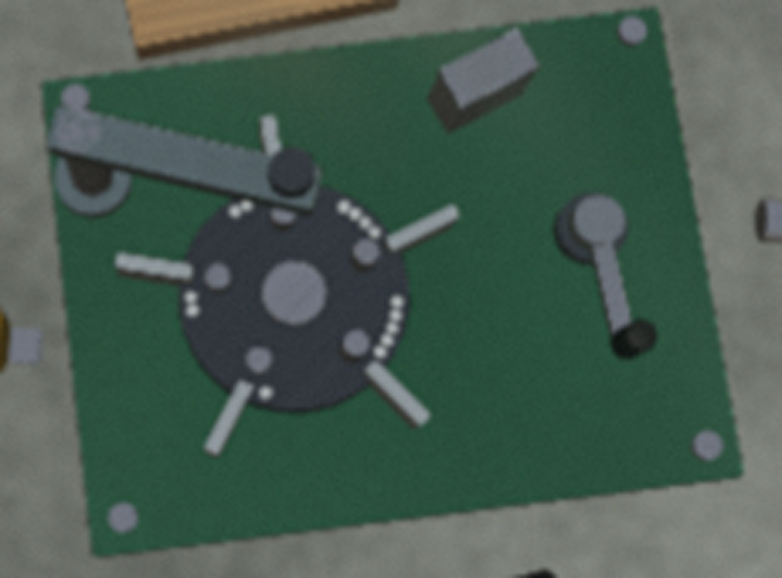

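```bash
cat >> h.py <<'E'
O=np.array([.5502,-.0203]);Y=np.radians(6.87)
R2=lambda a:np.array([[np.cos(a),-np.sin(a)],[np.sin(a),np.cos(a)]])
def U(W): return (W[:,:2]-O)@R2(Y)
E
python3 - <<'E'
from h import *
m=bot.camera_model("top")
c=lambda L:np.array(L)/3.4+[270,170]
t=c([(425,417),(457,211),(119,261),(212,451),(268,118)]);u=U(ray(m,t,.058))*1e3
print("tabs",u.round(1),np.degrees(np.arctan2(u[:,1],u[:,0])).round(1),np.hypot(*u.T).round(1))
print("hub",U(ray(m,c([(294,292)]),.045))*1e3,"disc bottom/edges",U(ray(m,c([(181,298),(408,298)]),.042))*1e3)
print("pivot",U(ray(m,c([(600,220)]),.045))*1e3,"knob",U(ray(m,c([(640,335)]),.077))*1e3)
print("block",U(ray(m,c([(440,72),(460,108),(537,64),(518,30)]),.075))*1e3)
E
```

```text
tabs [[-78.  -61.5]
 [ 32.4 -95.8]
 [ 27.6  93. ]
 [-82.1  55. ]
 [ 98.2   0.9]] [-141.8  -71.3   73.5  146.2    0.5] [ 99.3 101.1  97.   98.8  98.2]
hub [[ 0.5842622  -1.27299649]] disc bottom/edges [[  5.48084103  61.53927822]
 [-10.14802136 -63.98019375]]
pivot [[  19.84028681 -176.48398122]] knob [[ -50.29252301 -178.98452752]]
block [[ 107.81146138  -95.59882583]
 [  86.08575781 -103.37757648]
 [ 105.63336742 -149.32585041]
 [ 126.33796771 -142.08524808]]
```

Request:
move_arm:
  motion:
    - {"x": -4, "y": -3.5, "yaw": 2}
    - {"x": -8, "y": -7, "yaw": 4}
    - {"x": -12, "y": -10.5, "yaw": 6}
    - {"x": -16, "y": -14, "yaw": 8}
    - {"x": -20, "y": -18, "yaw": 10}
    - {"x": -24, "y": -21.5, "yaw": 13}
    - {"x": -28, "y": -25, "yaw": 16}
    - {"x": -32, "y": -29, "yaw": 19}
    - {"x": -36, "y": -32.5, "yaw": 22}
    - {"x": -40, "y": -36, "yaw": 25}
    - {"x": -43.5, "y": -39.5, "yaw": 28}
    - {"x": -46.6, "y": -42.2, "yaw": 28}
    - {"x": -46.6, "y": -42.2, "yaw": 28}
    - {"x": -46.6, "y": -42.2, "yaw": 28}
  gripper: -1

```text
invalid input at $.motion[0]: expected keys x, y, z, yaw
```

```bash
python3 - <<'E'
from h import *
from scipy.spatial.transform import Rotation as R
o=bot.get_obs();print(o["clock"],o["eef_pos"],o["joint_pos"],o["ft_force"],o["grip_width"])
print(R.from_quat(o["tool_rot"]).as_matrix())
cv2.imwrite("pics/w1.png",bot.camera("wrist"))
m=bot.camera_model("wrist");print(m["world_from_camera"])
E
```

```text
0.6 [0.15195277 0.4763592  0.23132938] [ 1.26201925e+00  2.40550351e-01  4.99501791e-03  1.33517474e+00
 -1.22123816e-05  1.57080077e+00] [-0.09176475 -0.22013334  0.79123866] 0.085152724327968
[[-9.52704569e-01  3.03898014e-01  3.17691871e-05]
 [ 3.03898015e-01  9.52704567e-01  5.94099388e-05]
 [-1.22120873e-05  6.62547130e-05 -9.99999998e-01]]
[[ 3.03768988e-01  9.05888948e-01  2.95109499e-01  7.61021705e-02]
 [ 9.52745670e-01 -2.88926803e-01 -9.37922714e-02  5.00578956e-01]
 [ 2.99661971e-04  3.09655480e-01 -9.50848775e-01  3.74078819e-01]
 [ 0.00000000e+00  0.00000000e+00  0.00000000e+00  1.00000000e+00]]
```

View pics/w1.png

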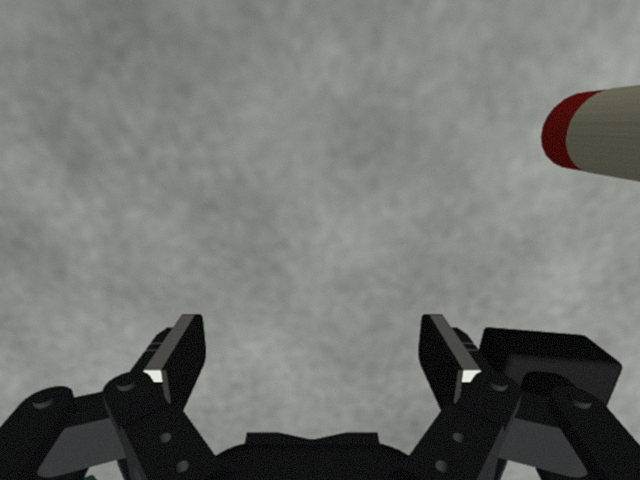

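The wrist view shows only the open fingers over bare table (a red/white canister at the right); all keys are needed per row.

Request:
move_arm:
  motion:
    - {"x": -4, "y": -3.5, "z": 0, "yaw": 2}
    - {"x": -8, "y": -7, "z": 0, "yaw": 4}
    - {"x": -12, "y": -10.5, "z": 0, "yaw": 6}
    - {"x": -16, "y": -14, "z": 0, "yaw": 8}
    - {"x": -20, "y": -18, "z": 0, "yaw": 10}
    - {"x": -24, "y": -21.5, "z": 0, "yaw": 13}
    - {"x": -28, "y": -25, "z": 0, "yaw": 16}
    - {"x": -32, "y": -29, "z": 0, "yaw": 19}
    - {"x": -36, "y": -32.5, "z": 0, "yaw": 22}
    - {"x": -40, "y": -36, "z": 0, "yaw": 25}
    - {"x": -43.5, "y": -39.5, "z": 0, "yaw": 28}
    - {"x": -46.6, "y": -42.2, "z": 0, "yaw": 28}
    - {"x": -46.6, "y": -42.2, "z": 0, "yaw": 28}
    - {"x": -46.6, "y": -42.2, "z": 0, "yaw": 28}
  gripper: -1

```text
clock: 2.4
eef_pos: [0.4672, -0.0671, 0.2311]
tool_rot: [0.388, 0.921, 0.0, -0.001]
ft_force: [-0.4, 0.0, 0.2]
grip_width: -0.0002
grasp_force: 0.0
```

```bash
python3 - <<'E'
from h import *
from scipy.spatial.transform import Rotation as R
o=bot.get_obs();print(o["clock"],o["eef_pos"],o["joint_pos"],o["ft_force"],o["grip_width"])
M=R.from_quat(o["tool_rot"]).as_matrix();print(np.degrees(np.arctan2(M[1,0],M[0,0])))
im=bot.camera("wrist");m=bot.camera_model("wrist")
O[:]=[.5509,-.0215]
for a in np.radians(np.array([-142.6,-70.6,1.4,73.4,145.4])):
    for r in(.065,.1):
        p=O+R2(Y)@[r*np.cos(a),r*np.sin(a)];q=proj(m,[*p,.058])[0]
        if abs(q).max()<2000: cv2.circle(im,tuple(int(v) for v in q),4,(0,0,255),1)
q=proj(m,o["eef_pos"])[0];print(q)
cv2.imwrite("pics/w2.png",im)
E
```

```text
2.4 [ 0.46722014 -0.06711847  0.23110054] [-1.42899048e-01  1.86115378e-01 -6.49287744e-02  1.32069900e+00
  3.42549500e-04  6.54906370e-01] [-0.38146012  0.02722369  0.22857788] -0.00021783471754438624
134.28909900427422
[311.14073219 318.08444536]
```

View pics/w2.png

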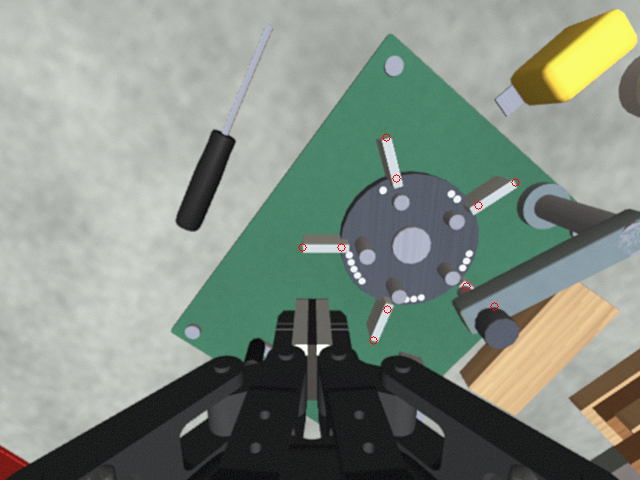

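The projected tab points fall right on the tabs (five-dot tab end at (302,247)), so pose and angle are good. Descend behind that tab.

Request:
move_arm:
  motion:
    - {"x": 0, "y": -0.4, "z": 4, "yaw": 0}
    - {"x": 0, "y": -0.4, "z": 8, "yaw": 0}
    - {"x": 0, "y": -0.4, "z": 12, "yaw": 0}
    - {"x": 0, "y": -0.4, "z": 15, "yaw": 0}
    - {"x": 0, "y": -0.4, "z": 17, "yaw": 0}
    - {"x": 0, "y": -0.4, "z": 18.9, "yaw": 0}
    - {"x": 0, "y": -0.4, "z": 18.9, "yaw": 0}

```text
clock: 3.32
eef_pos: [0.4631, -0.0688, 0.0414]
tool_rot: [0.387, 0.922, -0.0, -0.002]
ft_force: [0.4, -0.1, -0.9]
grip_width: -0.0001
grasp_force: 0.0
```

```bash
python3 - <<'E'
from h import *
im=bot.camera("wrist");cv2.imwrite("pics/w3.png",im)
# stroke rows: finger offset d behind tab, r=.096, tab angle sweep from a0 by s
r=.096
def rows(d0,d1,s,n):
    er=np.array([0,-1.]);et=np.array([-1.,0])   # tool frame: y=-e_r, x=-e_t
    for k in range(1,n+1):
        th=np.radians(s)*k/n; d=d0+(d1-d0)*min(1,k/n*4)
        c,s_=np.cos(th),np.sin(th)
        p=r*(c*er+s_*et)-d*(c*et-s_*er) - (r*er-d0*et)
        print(dict(x=round(p[0]*100,1),y=round(p[1]*100,1),z=0,yaw=round(-np.degrees(th),1)))
rows(.015,.015,72,20)
E
```

```text
{'x': np.float64(-0.6), 'y': np.float64(-0.1), 'z': 0, 'yaw': np.float64(-3.6)}
{'x': np.float64(-1.2), 'y': np.float64(-0.1), 'z': 0, 'yaw': np.float64(-7.2)}
{'x': np.float64(-1.8), 'y': np.float64(-0.1), 'z': 0, 'yaw': np.float64(-10.8)}
{'x': np.float64(-2.4), 'y': np.float64(-0.1), 'z': 0, 'yaw': np.float64(-14.4)}
{'x': np.float64(-3.0), 'y': np.float64(0.0), 'z': 0, 'yaw': np.float64(-18.0)}
{'x': np.float64(-3.6), 'y': np.float64(0.1), 'z': 0, 'yaw': np.float64(-21.6)}
{'x': np.float64(-4.2), 'y': np.float64(0.3), 'z': 0, 'yaw': np.float64(-25.2)}
{'x': np.float64(-4.8), 'y': np.float64(0.5), 'z': 0, 'yaw': np.float64(-28.8)}
{'x': np.float64(-5.4), 'y': np.float64(0.7), 'z': 0, 'yaw': np.float64(-32.4)}
{'x': np.float64(-5.9), 'y': np.float64(1.0), 'z': 0, 'yaw': np.float64(-36.0)}
{'x': np.float64(-6.5), 'y': np.float64(1.2), 'z': 0, 'yaw': np.float64(-39.6)}
{'x': np.float64(-7.0), 'y': np.float64(1.6), 'z': 0, 'yaw': np.float64(-43.2)}
{'x': np.float64(-7.5), 'y': np.float64(1.9), 'z': 0, 'yaw': np.float64(-46.8)}
{'x': np.float64(-7.9), 'y': np.float64(2.3), 'z': 0, 'yaw': np.float64(-50.4)}
{'x': np.float64(-8.4), 'y': np.float64(2.7), 'z': 0, 'yaw': np.float64(-54.0)}
{'x': np.float64(-8.8), 'y': np.float64(3.2), 'z': 0, 'yaw': np.float64(-57.6)}
{'x': np.float64(-9.2), 'y': np.float64(3.7), 'z': 0, 'yaw': np.float64(-61.2)}
{'x': np.float64(-9.5), 'y': np.float64(4.2), 'z': 0, 'yaw': np.float64(-64.8)}
{'x': np.float64(-9.9), 'y': np.float64(4.7), 'z': 0, 'yaw': np.float64(-68.4)}
{'x': np.float64(-10.2), 'y': np.float64(5.2), 'z': 0, 'yaw': np.float64(-72.0)}
```

View pics/w3.png

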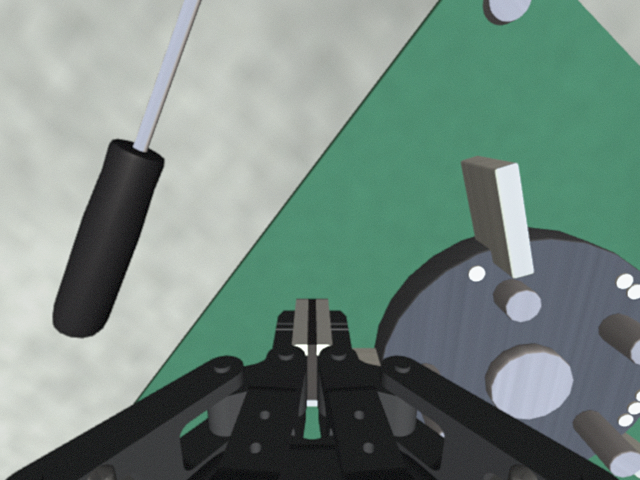

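The finger is in the slot behind the five-dot tab (tab root just visible at (368,355)), clear of posts and screwdriver. Approach slowly.

Request:
move_arm:
  motion:
    - {"x": -0.3, "y": 0, "z": 0, "yaw": 0}
    - {"x": -0.5, "y": 0, "z": 0, "yaw": 0}
    - {"x": -0.7, "y": 0, "z": 0, "yaw": 0}
    - {"x": -0.8, "y": 0, "z": 0, "yaw": 0}
    - {"x": -0.9, "y": 0, "z": 0, "yaw": 0}
    - {"x": -1.0, "y": 0, "z": 0, "yaw": 0}
    - {"x": -1.1, "y": 0, "z": 0, "yaw": 0}
    - {"x": -1.2, "y": 0, "z": 0, "yaw": 0}

```text
clock: 4.38
eef_pos: [0.4728, -0.0784, 0.0422]
tool_rot: [0.388, 0.922, 0.0, -0.001]
ft_force: [-1.9, 2.4, 1.4]
grip_width: 0.0005
grasp_force: 1.1
```

Request:
move_arm:
  motion:
    - {"x": -0.4, "y": -0.1, "z": 0, "yaw": -2}
    - {"x": -0.9, "y": -0.1, "z": 0, "yaw": -5}
    - {"x": -1.5, "y": -0.1, "z": 0, "yaw": -9}
    - {"x": -2.1, "y": -0.1, "z": 0, "yaw": -12.5}
    - {"x": -2.7, "y": -0.1, "z": 0, "yaw": -16}
    - {"x": -3.3, "y": 0, "z": 0, "yaw": -20}
    - {"x": -3.9, "y": 0.2, "z": 0, "yaw": -23.5}
    - {"x": -4.5, "y": 0.4, "z": 0, "yaw": -27}
    - {"x": -5.1, "y": 0.6, "z": 0, "yaw": -30.5}
    - {"x": -5.7, "y": 0.8, "z": 0, "yaw": -34}
    - {"x": -6.2, "y": 1.1, "z": 0, "yaw": -38}
    - {"x": -6.7, "y": 1.4, "z": 0, "yaw": -41.5}
    - {"x": -7.2, "y": 1.7, "z": 0, "yaw": -45}
    - {"x": -7.7, "y": 2.1, "z": 0, "yaw": -48.5}
    - {"x": -8.2, "y": 2.5, "z": 0, "yaw": -52}
    - {"x": -8.6, "y": 2.9, "z": 0, "yaw": -56}
    - {"x": -9.0, "y": 3.4, "z": 0, "yaw": -59.5}
    - {"x": -9.4, "y": 3.9, "z": 0, "yaw": -63}
    - {"x": -9.7, "y": 4.4, "z": 0, "yaw": -66}
    - {"x": -9.9, "y": 4.7, "z": 0, "yaw": -68}

```text
clock: 6.88
eef_pos: [0.5751, -0.1168, 0.0418]
tool_rot: [-0.194, 0.981, 0.0, -0.001]
ft_force: [-1.8, -0.0, -0.1]
grip_width: 0.0003
grasp_force: 1.2
```

Request:
move_arm:
  motion:
    - {"x": 0.8, "y": 0, "z": 0, "yaw": 0}
    - {"x": 1.6, "y": 0, "z": 0, "yaw": 0}
    - {"x": 2, "y": 0, "z": -3, "yaw": 0}
    - {"x": 2, "y": 0, "z": -7, "yaw": 0}
    - {"x": 2, "y": 0, "z": -11, "yaw": 8}
    - {"x": 3, "y": 1, "z": -15, "yaw": 18}
    - {"x": 4, "y": 3, "z": -18, "yaw": 28}
    - {"x": 5, "y": 5, "z": -18, "yaw": 38}
    - {"x": 6, "y": 7, "z": -18, "yaw": 48}
    - {"x": 7.5, "y": 8, "z": -18, "yaw": 58}
    - {"x": 8.5, "y": 8.5, "z": -18, "yaw": 68}
    - {"x": 8.5, "y": 8.5, "z": -18, "yaw": 68}
    - {"x": 8.5, "y": 8.5, "z": -18, "yaw": 68}

```text
clock: 8.5
eef_pos: [0.4654, -0.0706, 0.2225]
tool_rot: [0.387, 0.922, 0.0, 0.001]
ft_force: [0.2, -0.6, 0.0]
grip_width: -0.0
grasp_force: 0.0
```

```bash
sed -i 's/^O=.*;Y/O=np.array([.5509,-.0215]);Y/' h.py; python3 - <<'E'
from h import *
o=bot.get_obs();print(o["clock"],o["eef_pos"])
im=bot.camera("wrist");m=bot.camera_model("wrist")
for k in range(5):
    a=np.radians(-71+72*k)
    for r in(.065,.1):
        p=O+R2(Y)@[r*np.cos(a),r*np.sin(a)];q=proj(m,[*p,.058])[0]
        cv2.circle(im,tuple(int(v) for v in np.clip(q,-999,999)),4,(0,0,255),1)
cv2.imwrite("pics/w4.png",im)
E
```

```text
8.5 [ 0.46537803 -0.07056783  0.22253449]
```

View pics/w4.png

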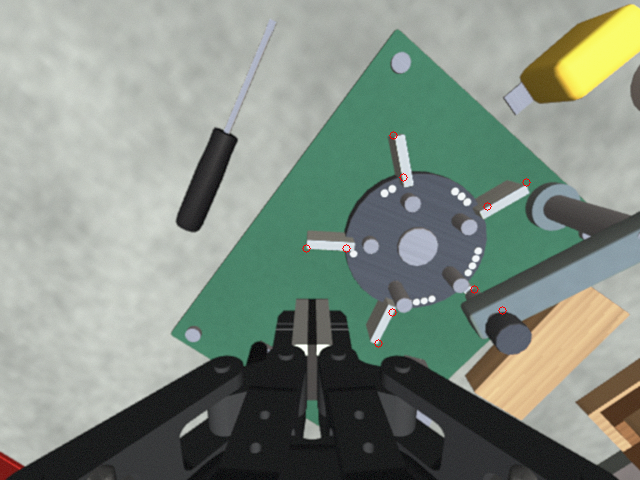

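The 1-dot tab now lies left at (308,244) and the five-dot tab at the bottom (380,330); turret at about -73.5°, as the kinematics predict. Repeat with the next tab.

Request:
move_arm:
  motion:
    - {"x": 0.7, "y": 0, "z": 4, "yaw": 3}
    - {"x": 0.7, "y": 0, "z": 8, "yaw": 3}
    - {"x": 0.7, "y": 0, "z": 12, "yaw": 3}
    - {"x": 0.7, "y": 0, "z": 15, "yaw": 3}
    - {"x": 0.7, "y": 0, "z": 17, "yaw": 3}
    - {"x": 0.7, "y": 0, "z": 18, "yaw": 3}
    - {"x": 0.7, "y": 0, "z": 18, "yaw": 3}
    - {"x": 0.4, "y": 0, "z": 18, "yaw": 3}
    - {"x": 0.2, "y": 0, "z": 18, "yaw": 3}
    - {"x": 0.0, "y": 0, "z": 18, "yaw": 3}
    - {"x": -0.1, "y": 0, "z": 18, "yaw": 3}
    - {"x": -0.2, "y": 0, "z": 18, "yaw": 3}
    - {"x": -0.3, "y": 0, "z": 18, "yaw": 3}
    - {"x": -0.4, "y": 0, "z": 18, "yaw": 3}

```text
clock: 10.3
eef_pos: [0.4678, -0.0732, 0.0423]
tool_rot: [0.412, 0.911, -0.0, -0.0]
ft_force: [0.8, 0.2, -0.3]
grip_width: 0.0
grasp_force: 0.0
```

Request:
move_arm:
  motion:
    - {"x": -0.3, "y": 0, "z": 0, "yaw": -2}
    - {"x": -0.8, "y": -0.1, "z": 0, "yaw": -5}
    - {"x": -1.4, "y": -0.1, "z": 0, "yaw": -8.5}
    - {"x": -2.0, "y": -0.1, "z": 0, "yaw": -12}
    - {"x": -2.6, "y": -0.1, "z": 0, "yaw": -15.5}
    - {"x": -3.3, "y": 0, "z": 0, "yaw": -20}
    - {"x": -3.9, "y": 0.2, "z": 0, "yaw": -23.5}
    - {"x": -4.6, "y": 0.4, "z": 0, "yaw": -27.5}
    - {"x": -5.2, "y": 0.6, "z": 0, "yaw": -31}
    - {"x": -5.9, "y": 0.9, "z": 0, "yaw": -36}
    - {"x": -6.5, "y": 1.2, "z": 0, "yaw": -39.5}
    - {"x": -7.1, "y": 1.6, "z": 0, "yaw": -44}
    - {"x": -7.6, "y": 2.0, "z": 0, "yaw": -47.5}
    - {"x": -8.2, "y": 2.5, "z": 0, "yaw": -52}
    - {"x": -8.7, "y": 3.0, "z": 0, "yaw": -56}
    - {"x": -9.2, "y": 3.6, "z": 0, "yaw": -61}
    - {"x": -9.6, "y": 4.2, "z": 0, "yaw": -65}
    - {"x": -9.9, "y": 4.7, "z": 0, "yaw": -68.5}
    - {"x": -10.15, "y": 5.1, "z": 0, "yaw": -71.5}
    - {"x": -10.3, "y": 5.4, "z": 0, "yaw": -73.5}

```text
clock: 12.8
eef_pos: [0.5758, -0.1156, 0.0419]
tool_rot: [-0.215, 0.977, -0.0, -0.001]
ft_force: [-1.0, -2.7, 0.2]
grip_width: 0.0001
grasp_force: 1.2
```

Request:
move_arm:
  motion:
    - {"x": 0.8, "y": 0, "z": 0, "yaw": 0}
    - {"x": 1.6, "y": 0, "z": 0, "yaw": 0}
    - {"x": 2, "y": 0, "z": -3, "yaw": 0}
    - {"x": 2, "y": 0, "z": -7, "yaw": 0}
    - {"x": 2, "y": 0, "z": -12, "yaw": 10}
    - {"x": 3, "y": 0, "z": -17, "yaw": 20}
    - {"x": 4, "y": -0.5, "z": -18, "yaw": 30}
    - {"x": 5, "y": -1, "z": -18, "yaw": 40}
    - {"x": 6, "y": -1.5, "z": -18, "yaw": 50}
    - {"x": 7, "y": -2, "z": -18, "yaw": 60}
    - {"x": 7.6, "y": -2.9, "z": -18, "yaw": 70}
    - {"x": 7.6, "y": -2.9, "z": -18, "yaw": 80}
    - {"x": 7.6, "y": -2.9, "z": -18, "yaw": 90}
    - {"x": 7.6, "y": -2.9, "z": -18, "yaw": 100}
    - {"x": 7.6, "y": -2.9, "z": -18, "yaw": 108}
    - {"x": 7.6, "y": -2.9, "z": -18, "yaw": 108}
    - {"x": 7.6, "y": -2.9, "z": -18, "yaw": 108}

```text
clock: 14.92
eef_pos: [0.5193, -0.1731, 0.2224]
tool_rot: [0.663, 0.748, 0.0, -0.0]
ft_force: [-0.4, 0.5, 0.1]
grip_width: -0.0001
grasp_force: 0.0
```

```bash
python3 - <<'E'
from h import *
o=bot.get_obs();print(o["clock"],o["eef_pos"],o["joint_pos"])
ims=[]
for n in("wrist","top"):
    im=bot.camera(n);m=bot.camera_model(n)
    P=[]
    for k in range(5):
        a=np.radians(72*k)
        for r in(.065,.1): P.append((r*np.cos(a),r*np.sin(a),.058))
    P+=[(.020,-.175,.045),(.020-.07*np.cos(.04),-.175-.07*np.sin(.04),.077)]
    for x,y,z in P:
        q=proj(m,[*(O+R2(Y)@[x,y]),z])[0]
        cv2.circle(im,tuple(int(v) for v in np.clip(q,-999,999)),3,(0,0,255),1)
    ims.append(im if n=="wrist" else cv2.resize(im[170:340,270:500],(640,473)))
v=np.vstack(ims);cv2.imwrite("pics/w5.png",cv2.resize(np.hstack([ims[0][:473],ims[1]]),(800,296)))
cv2.imwrite("pics/w5a.png",ims[0]);cv2.imwrite("pics/w5b.png",ims[1])
E
```

```text
14.925 [ 0.51927344 -0.17311513  0.2223534 ] [-3.21874688e-01  3.38666033e-01  1.15749907e-01  1.34788753e+00
  1.48903694e-04  1.12844121e+00]
```

View pics/w5a.png

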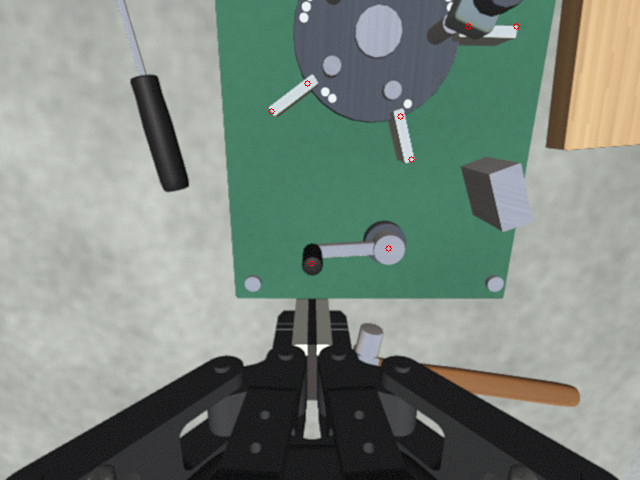

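View pics/w5b.png

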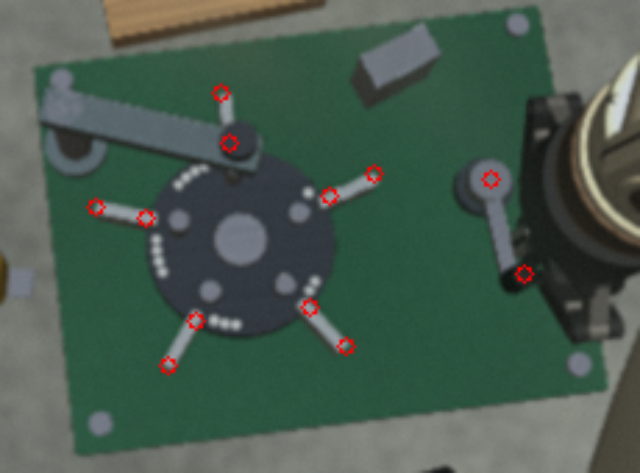

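Turret marks for angle 0 sit on the tabs within about a degree (tall post under the rod, wrist view tab end (411,159)), and the knob is at (312,260), lock ≈ 0.03 rad. Descend beside the knob.

Request:
move_arm:
  motion:
    - {"x": 0, "y": 0, "z": 4, "yaw": 0}
    - {"x": 0, "y": 0, "z": 8, "yaw": 0}
    - {"x": 0, "y": 0, "z": 12, "yaw": 0}
    - {"x": 0, "y": 0, "z": 15, "yaw": 0}
    - {"x": 0, "y": 0, "z": 17, "yaw": 0}
    - {"x": 0, "y": 0, "z": 17.2, "yaw": 0}
    - {"x": -0.2, "y": 0, "z": 17.2, "yaw": 0}
    - {"x": -0.4, "y": 0, "z": 17.2, "yaw": 0}
    - {"x": -0.6, "y": 0, "z": 17.2, "yaw": 0}
    - {"x": -0.7, "y": 0, "z": 17.2, "yaw": 0}
    - {"x": -0.8, "y": 0, "z": 17.2, "yaw": 0}
    - {"x": -0.9, "y": 0, "z": 17.2, "yaw": 0}

```text
clock: 16.52
eef_pos: [0.5207, -0.1821, 0.0504]
tool_rot: [0.664, 0.748, 0.0, 0.0]
ft_force: [-0.1, 0.5, 0.4]
grip_width: -0.0001
grasp_force: 0.0
```

```bash
python3 - <<'E'
import numpy as np
r,d=.07,.0206
er=np.array([0,-1.]);et=np.array([-1.,0]);P=lambda th:r*(np.cos(th)*er+np.sin(th)*et)-d*(np.cos(th)*et-np.sin(th)*er)
for deg in list(range(0,72,4)): 
    p=(P(np.radians(deg))-P(0))*100;print(deg,p.round(2))
E
```

```text
0 [0. 0.]
4 [-0.49 -0.13]
8 [-0.99 -0.22]
12 [-1.5  -0.28]
16 [-2.01 -0.3 ]
20 [-2.52 -0.28]
24 [-3.03 -0.23]
28 [-3.53 -0.15]
32 [-4.02 -0.03]
36 [-4.51  0.13]
40 [-4.98  0.31]
44 [-5.44  0.53]
48 [-5.88  0.79]
52 [-6.31  1.07]
56 [-6.71  1.38]
60 [-7.09  1.72]
64 [-7.45  2.08]
68 [-7.78  2.47]
```

Request:
move_arm:
  motion:
    - {"x": -0.3, "y": -0.1, "z": 0, "yaw": -4}
    - {"x": -0.8, "y": -0.2, "z": 0, "yaw": -8}
    - {"x": -1.3, "y": -0.3, "z": 0, "yaw": -12}
    - {"x": -1.8, "y": -0.3, "z": 0, "yaw": -16}
    - {"x": -2.3, "y": -0.3, "z": 0, "yaw": -20}
    - {"x": -2.8, "y": -0.2, "z": 0, "yaw": -24}
    - {"x": -3.3, "y": -0.15, "z": 0, "yaw": -28}
    - {"x": -3.8, "y": 0, "z": 0, "yaw": -32}
    - {"x": -4.3, "y": 0.1, "z": 0, "yaw": -36}
    - {"x": -4.8, "y": 0.3, "z": 0, "yaw": -40}
    - {"x": -5.2, "y": 0.5, "z": 0, "yaw": -44}
    - {"x": -5.7, "y": 0.8, "z": 0, "yaw": -48}
    - {"x": -6.1, "y": 1.1, "z": 0, "yaw": -52}
    - {"x": -6.5, "y": 1.4, "z": 0, "yaw": -56}
    - {"x": -6.9, "y": 1.7, "z": 0, "yaw": -60}
    - {"x": -7.1, "y": 1.9, "z": 0, "yaw": -62}
    - {"x": -7.25, "y": 2.1, "z": 0, "yaw": -64}

```text
clock: 18.65
eef_pos: [0.5495, -0.2517, 0.05]
tool_rot: [0.166, 0.986, -0.0, -0.001]
ft_force: [-1.1, -0.4, -0.2]
grip_width: -0.0001
grasp_force: 0.9
```

Request:
move_arm:
  motion:
    - {"x": -0.1, "y": 0, "z": 0, "yaw": 0}
    - {"x": -0.2, "y": 0, "z": 0, "yaw": -1}
    - {"x": -0.3, "y": 0, "z": 0, "yaw": -2}
    - {"x": -0.4, "y": 0, "z": 0, "yaw": -3}

```text
clock: 19.15
eef_pos: [0.554, -0.2529, 0.0504]
tool_rot: [0.14, 0.99, -0.0, 0.0]
ft_force: [-1.9, -0.9, -0.6]
grip_width: -0.0004
grasp_force: 0.8
```

Request:
move_arm:
  motion:
    - {"x": -0.05, "y": 0, "z": 0, "yaw": 0}
    - {"x": -0.1, "y": 0, "z": 0, "yaw": 0}
    - {"x": -0.15, "y": 0, "z": 0, "yaw": 0}

```text
clock: 19.52
eef_pos: [0.5554, -0.2533, 0.0504]
tool_rot: [0.141, 0.99, -0.0, 0.0]
ft_force: [-2.1, -1.1, 0.9]
grip_width: -0.0002
grasp_force: 0.8
```

Request:
move_arm:
  motion:
    - {"x": -0.05, "y": 0, "z": 0, "yaw": 0}
    - {"x": -0.1, "y": 0, "z": 0, "yaw": 0}

```text
clock: 19.77
eef_pos: [0.5564, -0.2536, 0.0504]
tool_rot: [0.141, 0.99, 0.0, 0.0]
ft_force: [-0.9, -1.4, 0.9]
grip_width: -0.0003
grasp_force: 0.8
```

Request:
move_arm:
  motion:
    - {"x": -0.05, "y": 0, "z": 0, "yaw": 0}
    - {"x": -0.1, "y": 0, "z": 0, "yaw": 0}

```text
clock: 20.02
eef_pos: [0.5568, -0.2537, 0.0503]
tool_rot: [0.141, 0.99, 0.0, -0.0]
ft_force: [-3.3, -0.1, 1.9]
grip_width: -0.0
grasp_force: 1.9
```

```bash
python3 - <<'E'
from h import *
from scipy.spatial.transform import Rotation as R
o=bot.get_obs();f=R.from_quat(o["tool_rot"]).as_matrix()
p=R2(Y).T@(o["eef_pos"][:2]-O)-[.02,-.175]
a=np.arctan2(-f[1,0],-f[0,0])-Y # push dir
t=np.array([np.cos(a),np.sin(a)]);print(p*1e3,np.degrees(a),o["ft_force"])
k=p+.0200*t;print("reach along push",k@t, "r/ang if knob on face",)
# knob: pivot distance .07, plane offset p.t + .020 : 70*cos(angle between u and t)
ang=np.arccos((p@t+.0203)/.07);u=a-ang
for s in(a-ang,a+ang): print("lock",(s-np.pi)%(2*np.pi))
E
```

```text
[-41.92172256 -56.28521119] -23.064539526469385 [-3.29359302 -0.0751114   1.8612634 ]
reach along push 0.0034800576430836887 r/ang if knob on face
lock 1.2222712747747995
lock 4.255809722018258
```

Request:
move_arm:
  motion:
    - {"x": 0.5, "y": 0, "z": 0, "yaw": 0}
    - {"x": 1.2, "y": 0, "z": 0, "yaw": 0}
    - {"x": 2, "y": 0, "z": 0, "yaw": 0}
    - {"x": 2, "y": 0, "z": -4, "yaw": 0}
    - {"x": 2, "y": 0, "z": -9, "yaw": 0}
    - {"x": 2, "y": 0, "z": -14, "yaw": 0}
    - {"x": 6, "y": 0, "z": -18, "yaw": 0}
    - {"x": 12, "y": 0, "z": -18, "yaw": 0}
    - {"x": 18, "y": 0, "z": -18, "yaw": 0}
    - {"x": 18, "y": 0, "z": -18, "yaw": 0}
    - {"x": 18, "y": 0, "z": -18, "yaw": 0}

```text
clock: 21.4
eef_pos: [0.3847, -0.2038, 0.231]
tool_rot: [0.141, 0.99, -0.0, 0.001]
ft_force: [0.8, 0.4, 0.7]
grip_width: -0.0
grasp_force: 0.0
```

```bash
python3 - <<'E'
from h import *
o=bot.get_obs();print(o["clock"],o["eef_pos"])
im=bot.camera("top");m=bot.camera_model("top");P=[]
for k in range(5):
    a=np.radians(72*k)
    for r in(.065,.1): P.append((r*np.cos(a),r*np.sin(a),.058))
P+=[(.020,-.175,.045),(.020-.07*np.cos(1.2),-.175-.07*np.sin(1.2),.077)]
im=cv2.resize(im[150:350,270:510],None,fx=3,fy=3,interpolation=cv2.INTER_CUBIC)
for x,y,z in P:
    q=(proj(m,[*(O+R2(Y)@[x,y]),z])[0]-[270,150]+.5)*3
    cv2.circle(im,tuple(int(v) for v in q),3,(0,0,255),1)
cv2.imwrite("pics/f.png",im)
E
```

```text
21.4 [ 0.38473663 -0.20384385  0.2310024 ]
```

View pics/f.png

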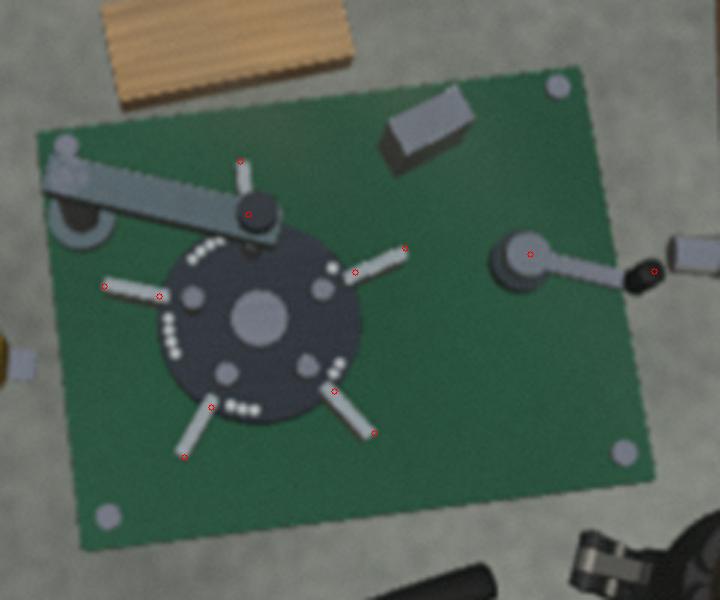

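The knob top (650,270) sits on the 1.2 rad mark, and the tabs are within about 2° of the turret zero marks. Five dots show beside the tab under the rod, and the loose things have not moved.

```bash
python3 -c "
from workcell import bot
print(bot.job_done())"
```

```text
the job is handed in; nothing more can be done
None
```

I set the turret with its five-dot post under the stop rod (within about 2°, or 1.6 mm, by the last top image), pushed the lock lever home to about 1.2 rad, disturbed nothing loose, and handed the job in at about 21 s; the verdict was not reported.

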